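Eject a bearing from its nest and show it to the inspection camera

TASK

Press the ejector's red spring pedal down to its stop and let it come back up, so that the ball bearing is lifted out of its nest. Then take the bearing and hold it still in the air, centred in front of the lens of the small tilted inspection camera, 80 mm from the lens and with the bearing's flat face square to it, without anything touching the camera. The program finishes while the gripper is still holding the bearing there; leave the oil bottle, the grease tin and the tape roll where they are.

Things in the scene. Friction and masses are not known exactly. Their poses are not given: they have to be found in the camera images.
- ejector: Fixed bench ejector. Steel base plate, blue cheeks and a dark steel nest plate 100 x 100 mm whose top is 65 mm above the worktop, with a 50 mm bore in its middle. Origin: centre of the bore, at worktop level; z up; the pedal reaches out along its -x, towards the robot. The base plate and hinge ears reach 123 mm along -x from the origin, the pedal 200 mm.
- pedal_pad (a point): Middle of the top of the black ribbed rubber pad (50 x 46 mm) on the red pedal, 173 mm along the ejector's -x from its origin. The pad stands about 60 mm above the worktop when up and sinks about 41 mm, to about 18 mm, when it is at its stop. Its z axis is square to the pad.
- ejector_pedal (a joint): Pedal angle in rad: 0 up (at rest), 0.40 at its lower stop. A spring brings it back up; reaching the stop takes about 10 N at the pad.
- ejector_plunger (a joint): Lift in m of the brass plunger under the bearing: 0 down, about 0.027 when the pedal has been pressed to its stop. Pressing the pedal pushes it up; friction keeps it up when the pedal returns.
- bearing: Grey steel ball bearing, a ring of 47 mm outer diameter and 14 mm thick, 0.09 kg or so. At the start it lies flat in the nest, its top 1 mm below the nest plate's top, where it cannot be gripped; lifted, its underside stands about 12 mm above the nest plate. Origin: centre of its underside; z is its axis.
- bearing_center (a point): Centre of the bearing, 7 mm above its underside on its axis; same axes as the bearing.
- camera_stand: Fixed stand of the inspection camera: dark steel foot 100 x 90 mm. Origin at worktop level, 120 mm below the middle of the lens; the camera leans towards its -x.
- camera_head: Inspection camera fixed in the stand: black body, lens in a white ring light of 68 mm diameter. Origin: middle of the lens front; z is the direction in which it looks: up, leaning 0.40 rad from the vertical.
- focus (a point): The point 80 mm in front of the lens on its axis, where the bearing's centre belongs; same axes as camera_head.
- oil_bottle: White oil bottle with red collar, diameter 46 mm, 131 mm tall, standing loose. Origin: centre of its underside. Bystander.
- grease_tin: Grey grease tin, diameter 66 mm, 52 mm tall, loose. Origin: centre of its underside. Bystander.
- tape_roll: Yellow roll of tape lying flat, diameter 58 mm, 19 mm high, loose. Origin: centre of its underside. Bystander.
Things that resemble listed ones, but are neither listed nor needed, are in the scene too. There is more than one size of the bearing; the one meant has the size given above.

How it is judged:
On the way, in this order (a step that is already met when the one before it is completed fails the run):
1. the pedal is pressed down to its stop (value of joint ejector_pedal above 0.375 rad), for 0.1 s.
2. the pedal is back up and the bearing stands lifted out of its nest (value of joint ejector_pedal below 0.06 rad and value of joint ejector_plunger above 0.02 m and z of bearing_center in the frame of ejector above 0.075 m), for 0.1 s.
At the end, for the whole second after the job is handed in: The gripper holds the bearing still, its centre within 12 mm of the focus point and its axis within 0.15 rad of the camera's, touching neither camera nor ejector; the pedal is up, and the oil bottle, grease tin and tape roll stand upright within 30 mm of their places (distance between bearing_center and focus below 0.012 m and angle between the z axis of bearing_center and the z axis of focus, either way round below 0.15 rad and height (world z) of bearing above 0.12 m and linear speed of bearing below 0.02 m/s and angular speed of bearing below 0.2 rad/s and contact force between the fingers and bearing above 2 N and contact force between bearing and camera_stand below 0.1 N and contact force between bearing and ejector below 0.1 N and value of joint ejector_pedal below 0.06 rad and distance of each of oil_bottle, grease_tin, tape_roll from where it was at the start of the episode below 0.03 m and angle between each of oil_bottle, grease_tin, tape_roll's own z axis and vertical below 0.3 rad); the arm keeps its last pose, push and grip.
It fails at once if the camera or its stand is touched (contact force between camera_stand and anything else above 1 N).
It fails at once if the oil bottle, grease tin or tape roll is shifted by more than 30 mm or tipped over (distance of any of oil_bottle, grease_tin, tape_roll from where it was at the start of the episode above 0.03 m or angle between any of oil_bottle, grease_tin, tape_roll's own z axis and vertical above 0.3 rad).
It also fails if it takes over 51 s, if anything falls off the work surface, if the arm or the gripper's body presses on something with over 40 N, if the wrist force passes 120 N, or if a joint passes its speed limit or range.

ROBOT

A 7-joint arm with a two-finger parallel gripper is mounted at the origin on a cart in front of the work surface, level with it; the furniture and walls round the work are solid. World frame = base frame: x ahead of the robot, y to its left, z up, the work surface at z = 0. Lengths are in m, angles in rad, forces in N, time in s.
With the tool pointing down it reaches from about 0.425 to 0.875 m from the base axis. Payload 8.4 kg.
Tool frame: the origin (TCP) lies at the very end of the fingers, on their centre line; the grasp point (between the pads) lies 19 mm behind it; z points along the fingers, y is the line along which they close (so a half turn about z gives the same grasp; the last joint's range is limited). The gripper opens to 87 mm and grips with 3 to 60 N. Pads are 19 mm wide; open, the fingers measure 117 mm over their backs; the gripper's body (75 mm by 190 mm) begins 51 mm behind the grasp point.
Start: joints at [-1.392, 0.333, 0.04, 1.465, -0.013, 1.343, -0.059], TCP at [0.178, 0.625, 0.223] pointing down, gripper open.
Joint ranges: [-2.58, 2.58], [-0.38, 2.09], [-1.3, 1.39], [0.25, 2.4], [-1.5, 4.64], [0.08, 2.09], [-2.65, 2.65]. Speed limits (rad/s): [2.22, 2.22, 2.79, 2.79, 3.14, 3.14, 3.14].

INTERFACE

Orientations are given as a unit quaternion [x, y, z, w].
In Python, from bench import r gives the robot as it stands.
- The arm moves only by the tool arm_command, never from a script. Its argument "steps" is one flat list of numbers, 7 for each row, row after row: the shift along the tool's x, y, z in units of 600 mm (1.0 is 600 mm), then the turn, a rotation vector about the tool's x, y, z in units of 90 degrees (1.0 is 90 degrees), then the closure, from 0 (fully open) to 1 (shut). In form: [x, y, z, ax, ay, az, gripper, x, y, z, ax, ay, az, gripper, ...]. A call has 1 to 5 rows; each row is the pose to reach, as a shift and turn from the pose commanded when the call began, along the tool's axes at that moment; what a row does not reach only later rows make up. A row lasts 1/12 s, in which the tool goes at most 41.7 mm and 7.16 degrees, less where a joint would pass 70% of its speed; a pose out of reach is approached as far as the arm can. A call with a number of a shift or a turn outside -1 to 1 is refused whole. A call with a gripper value outside its range is refused whole. The fingers move at their own pace and stop on an object; "squeeze" is the grip in N (left out, the last holds). Time passes only in rows, so rows that repeat a pose let the fingers close. It gives the time, the measured TCP pose, the force, the opening and the grip force at its end, in the units of the state.
- r.sense(): the state, without advancing time (a new reading comes with each control period).
- r.read_camera(name): name is "scene" or "top"; returns the picture (480x640x3 uint8, blue, green, red); there is no depth.
- r.get_calibration(name): a dict with "fx", "fy", "cx", "cy" (pixels), "dist" ([k1, k2, p1, p2, k3] as OpenCV has them; the pictures are not rectified), "world_from_camera" (4x4, takes a point from camera to world coordinates). Camera axes: x right, y up, looking along -z (the intrinsics and any distortion apply to the point x, -y, -z); pixel columns grow to the right and rows downward; lengths in m; the calibration is good to about 2 mm. A picture is of the moment at which its call begins. get_calibration takes no time and is no camera call.
- r.close_job(): hands the job in; it is judged then, once.
Trained networks look in the newest picture that a camera, given by its name, has taken for a name from the list of things; names that differ only in an ending like _2 or _b are one class to them, and where a whole thing is asked for, a point or a joint stands for the part that bears it (a point fixed in the world has none). Each returns a list of dicts, best first, with "confidence" (0 to 1); they miss things now and then, are a little off and sometimes report something else, mostly with a low value. They report only what shows in the picture. A call takes as long as a camera call. They do not tell look-alikes from the thing itself.
- r.recognise(camera, target): "location" ([x, y, z] in m, in world coordinates, good to about 4 mm: the middle of the surface that is visible of it).
The state is a dict: "t": time; "joints": joint angles; "joint_vel": joint speeds; "effort": joint torques, N m; "eef_pos": TCP position; "tool_rot": TCP orientation; "ft_force": force on the tool from outside, world axes, zero at the start; "ft_torque": the same for the moment, N m; "finger_gap": opening from 0.0 (shut) to 1.0 (fully open); "grip_force": force on a finger pad.
Only numpy, scipy, OpenCV 4.12 (cv2) and the standard library are available. Lean on these libraries where they do the work, as an engineer would, in place of code of your own. Each camera call takes 0.05 s, during which the arm holds its last target. There are 200 camera calls.

## Working session

There is one attempt and no reset: what is moved stays moved. The work goes in short steps, Python scripts to look and compute and a tool call to move; the robot and the scene stay as the last step left them, time stands still between calls to the robot, and variables do not carry over. Pictures are saved under pics/ and viewed, at most 10 in all, crops included, and the job is handed in when it is done.

Besides the shell and the picture viewer there is one more tool, called after ">>>" as name(argument=value, ...) on one line, values as JSON. arm_command: Moves the arm, as the interface text tells. Shifts and turns lie within -1 to 1; 1 stands for 600 mm of shift or 90 degrees of turn. Its arguments: {"type":"object","properties":{"steps":{"type":"array","items":{"type":"number"}},"squeeze":{"type":"number"}},"required":["steps"]}

```bash
mkdir -p pics; python3 - <<'E'
from bench import r
import cv2
for n in("scene","top"):
    cv2.imwrite(f"pics/{n}0.png",r.read_camera(n))
    for t in ("ejector","pedal_pad","bearing","camera_head","camera_stand","oil_bottle","grease_tin","tape_roll"):
        print(n,t,[(round(d["confidence"],2),[round(float(v),3) for v in d["location"]]) for d in r.recognise(n,t)])
    c=r.get_calibration(n); print(c)
s=r.sense(); print(s["t"],s["eef_pos"],s["tool_rot"])
E
```

```text
scene ejector [(0.93, [0.568, -0.065, 0.045])]
scene pedal_pad [(0.89, [0.483, -0.003, 0.052])]
scene bearing [(0.88, [0.627, -0.23, 0.022]), (0.6, [0.533, -0.264, 0.018]), (0.59, [0.618, -0.068, 0.063])]
scene camera_head [(0.7, [0.527, -0.464, 0.109])]
scene camera_stand [(0.73, [0.527, -0.466, 0.072])]
scene oil_bottle []
scene grease_tin [(0.76, [0.763, -0.065, 0.046]), (0.36, [0.617, -0.067, 0.061])]
scene tape_roll [(0.94, [0.315, -0.243, 0.015])]
{'fx': 557.7443935136444, 'fy': 557.7443935136444, 'cx': 318.8446927789593, 'cy': 230.97455560477977, 'dist': array([-0.17242761,  0.        ,  0.        ,  0.        ,  0.        ]), 'world_from_camera': array([[ 0.86733095,  0.3157353 , -0.38477037,  0.11024329],
       [-0.49737145,  0.52037738, -0.69413905, -1.02402476],
       [-0.0189384 ,  0.79342208,  0.60837714,  0.81457735],
       [ 0.        ,  0.        ,  0.        ,  1.        ]])}
top ejector [(0.57, [0.568, -0.044, 0.058])]
top pedal_pad [(0.59, [0.485, 0.004, 0.056])]
top bearing [(0.82, [0.633, -0.223, 0.021]), (0.68, [0.539, -0.254, 0.023]), (0.58, [0.615, -0.075, 
[... 258 characters left out ...]
311, -0.232, 0.017]), (0.4, [0.611, -0.075, 0.064])]
{'fx': 624.1624747550092, 'fy': 624.1624747550092, 'cx': 316.50621011882896, 'cy': 245.98977481503704, 'dist': array([0.03002897, 0.        , 0.        , 0.        , 0.        ]), 'world_from_camera': array([[ 2.07710604e-04,  9.94046856e-01, -1.08953223e-01,
         4.37364831e-01],
       [-9.99995139e-01,  5.45447032e-04,  3.07003597e-03,
        -2.33347969e-01],
       [ 3.11118782e-03,  1.08952056e-01,  9.94042137e-01,
         1.29389063e+00],
       [ 0.00000000e+00,  0.00000000e+00,  0.00000000e+00,
         1.00000000e+00]])}
0.9 [0.17824727 0.6250774  0.22257623] [ 1.38471124e-01  9.90366471e-01  1.97463878e-05 -2.13694461e-05]
```

View pics/scene0.png

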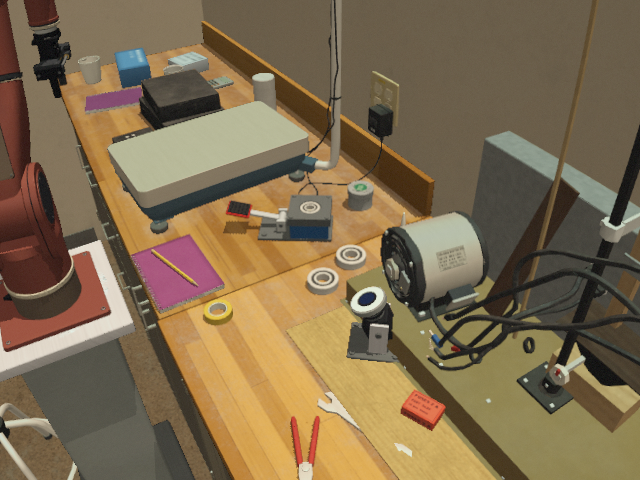

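View pics/top0.png

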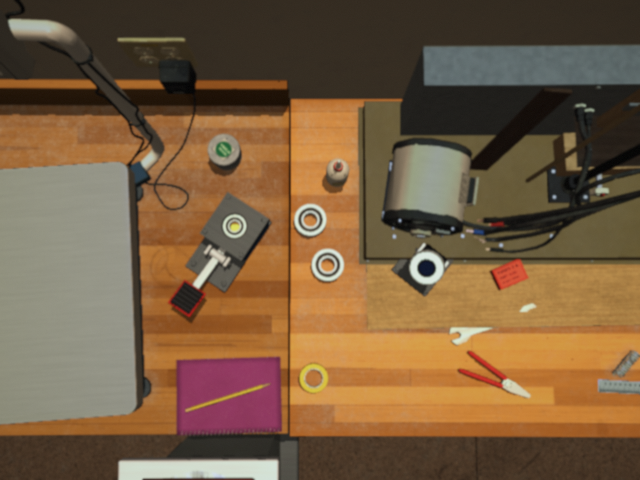

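The scene view shows the ejector at about (300,215), two loose large bearings at (350,257) and (323,280), the inspection camera at (370,310) and a raised panel on the left. In the top view the candidates are the nest bearing (235,226) and the loose ones (310,220) and (327,265). The nest one fits, because it is smaller and lies in the bore. I'll confirm that in a crop and look at the camera ring too.

```bash
cat > h.py <<'E'
import numpy as np,cv2
from bench import r
from scipy.optimize import least_squares
C={n:r.get_calibration(n) for n in("scene","top")}
def proj(n,P):
    c=C[n];W=np.linalg.inv(c["world_from_camera"]);P=np.atleast_2d(P)
    q=(P@W[:3,:3].T+W[:3,3])*[1,-1,-1]
    K=np.array([[c["fx"],0,c["cx"]],[0,c["fy"],c["cy"]],[0,0,1]])
    return cv2.projectPoints(q,np.zeros(3),np.zeros(3),K,c["dist"])[0][:,0]
def ray_z(n,uv,z):
    return least_squares(lambda p:proj(n,[p[0],p[1],z])[0]-uv,[.6,-.2]).x
def tri(uvs,uvt):
    s=least_squares(lambda p:np.r_[proj("scene",p)[0]-uvs,proj("top",p)[0]-uvt],[.5,0,.1]);return s.x.round(3),round(s.cost,1)
E
python3 - <<'E'
from h import *
print("panel corners",tri((309,150),(132,165)),tri((150,210),(138,410)))
a=cv2.imread("pics/scene0.png");b=cv2.imread("pics/top0.png")
f=lambda im,x,y,w:cv2.resize(im[y:y+w,x:x+w],(400,400),interpolation=cv2.INTER_CUBIC)
cv2.imwrite("pics/c1.png",np.hstack([f(a,335,275,70),f(b,390,230,70)]))
cv2.imwrite("pics/c2.png",np.hstack([f(a,215,175,125),f(b,160,180,140)]))
E
```

```text
panel corners (array([0.728, 0.126, 0.086]), np.float64(1.4)) (array([0.266, 0.099, 0.078]), np.float64(25.2))
```

View pics/c1.png

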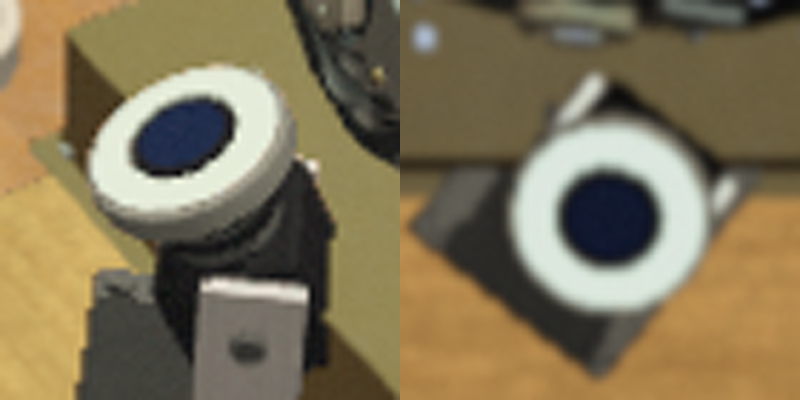

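View pics/c2.png

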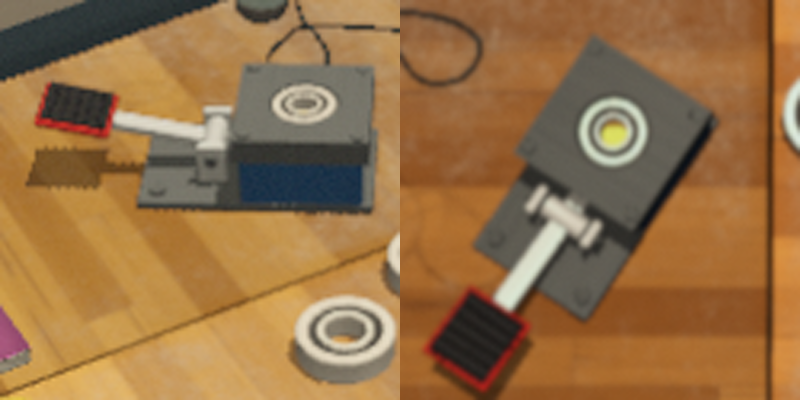

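The crops confirm it: the nest bearing (top 235,226) is the small one in the bore. The lens is at scene (367,299) and top (427,268). Next I'll fit the circle and the nest plate.

```bash
cat > fit.py <<'E'
from h import *
def conts(im,x0,y0,w,seed,thr):
    s=8;g=cv2.resize(im[y0:y0+w,x0:x0+w],None,fx=s,fy=s,interpolation=cv2.INTER_CUBIC)
    m=(g.min(2)>thr).astype(np.uint8)
    cs=cv2.findContours(m,cv2.RETR_EXTERNAL,cv2.CHAIN_APPROX_NONE)[0]
    c=max(cs,key=cv2.contourArea);h=cv2.convexHull(c)
    e=cv2.fitEllipse(c);return [x0+(e[0][0]+.5)/s-.5,y0+(e[0][1]+.5)/s-.5],[e[1][0]/s,e[1][1]/s],e[2],c[::12,0]/s+[x0,y0]
a=cv2.imread("pics/scene0.png");b=cv2.imread("pics/top0.png")
E1=conts(a,335,275,70,0,185);E2=conts(b,400,240,50,0,150)
print(E1[:3],E2[:3])
th=np.linspace(0,2*np.pi,180,endpoint=False)
def circ(p,R=.034):
    yaw=p[3];t=p[4] if len(p)>4 else .4
    n=np.array([-np.cos(yaw)*np.sin(t),-np.sin(yaw)*np.sin(t),np.cos(t)])
    u=np.array([-np.sin(yaw),np.cos(yaw),0]);v=np.cross(n,u)
    return p[:3]+R*(np.cos(th)[:,None]*u+np.sin(th)[:,None]*v),n
from scipy.spatial import cKDTree
def res(p):
    P,_=circ(p);o=[]
    for n,E in(("scene",E1),("top",E2)):
        o.append(cKDTree(proj(n,P)).query(E[3])[0])
    return np.concatenate(o)
for y0 in(-.6,2.5,1,-2):
    s=least_squares(res,[.53,-.45,.12,y0],loss="soft_l1",f_scale=.5,diff_step=1e-4);print(y0,s.x.round(4),s.cost.round(2),circ(s.x)[1].round(3),len(E1[3]))
sq=np.array([[.05,.05],[.05,-.05],[-.05,-.05],[-.05,.05]])
top=np.array([(193,37),(318,118),(233,232),(118,150)])/2.857+[160,180]
def q(p):
    R=np.array([[np.cos(p[2]),-np.sin(p[2])],[np.sin(p[2]),np.cos(p[2])]])
    return np.c_[sq@R.T+p[:2],[.065]*4]
s=least_squares(lambda p:(proj("top",q(p))-top).ravel(),[.615,-.075,-.6]);print("ej",s.x.round(4),s.cost)
print("bearing",ray_z("top",(235,226),.064)); e=s.x
print("pad pred",e[:2]-.173*np.array([np.cos(e[2]),np.sin(e[2])]),"pad seen",ray_z("top",np.array((78,340))/2.857+[160,180],.06))
lens=tri((367.2,298.6),(426.75,268));print("lens",lens)
print("tin,bottle,tape",ray_z("top",(224,152),.052),ray_z("top",(338,172),.1),ray_z("top",(313,378),.019))
E
python3 fit.py
```

```text
([367.0174446105957, 298.92589378356934], [21.48664093017578, 34.36897277832031], 64.065185546875) ([426.3237419128418, 267.47973823547363], [32.27054214477539, 33.718997955322266], 107.36215209960938)
-0.6 [ 0.5262 -0.4438  0.1154 -0.9332] 45.99 [-0.232  0.313  0.921] 55
2.5 [ 0.5251 -0.4451  0.1186  2.5244] 92.06 [ 0.318 -0.225  0.921] 55
1 [ 0.5269 -0.4474  0.1084  1.13  ] 128.72 [-0.166 -0.352  0.921] 55
-2 [ 0.5263 -0.4442  0.1159 -0.9878] 45.69 [-0.214  0.325  0.921] 55
ej [ 0.6101 -0.0762 -0.5975] 3.6412029136442317
bearing [ 0.61204447 -0.075155  ]
pad pred [0.46711592 0.02112283] pad seen [0.46760306 0.01686279]
lens (array([ 0.525, -0.445,  0.119]), np.float64(0.1))
tin,bottle,tape [ 0.76546323 -0.04921744] [ 0.71330742 -0.2788944 ] [ 0.31075327 -0.23030866]
```

```bash
cat >> fit.py <<'E'
print("----")
def dark(im,x0,y0,w):
    s=8;g=cv2.resize(im[y0:y0+w,x0:x0+w],None,fx=s,fy=s,interpolation=cv2.INTER_CUBIC)
    m=(g[...,1]<115).astype(np.uint8)
    k,l,st,ce=cv2.connectedComponentsWithStats(m);i=l[w*s//2,w*s//2]
    c=max(cv2.findContours((l==i).astype(np.uint8),cv2.RETR_EXTERNAL,cv2.CHAIN_APPROX_NONE)[0],key=cv2.contourArea)
    print(cv2.fitEllipse(c),st[i]);return (c[::4,0]+.5)/s-.5+[x0,y0]
D1=dark(a,355,287,24);D2=dark(b,415,256,24)
def res2(p):
    P,_=circ(p[:4],p[4]);d=[]
    for n,D in(("scene",D1),("top",D2)):
        e=proj(n,P);d.append(cKDTree(e).query(D)[0])
    return np.concatenate(d)
for y0 in(-.3,-.6,-1):
    s=least_squares(res2,[.525,-.445,.119,y0,.017],loss="soft_l1",f_scale=.3,diff_step=1e-4,x_scale=[.01,.01,.01,.3,.002]);print(s.x.round(4),s.cost.round(3))
for y in np.arange(-1.2,0,.1):
    s=least_squares(lambda p:res2([*p[:3],y,p[3]]),[.525,-.445,.119,.017],diff_step=1e-4,x_scale=[.01,.01,.01,.002]);print(y.round(2),s.cost.round(2),s.x.round(4))
f=[ray_z("top",np.array(v)/5.714+[390,230],.008) for v in((10,228),(198,378),(355,170))]
print("foot",np.round(f,4),[np.arctan2(*(f[2]-f[1])[::-1]),np.arctan2(*(f[0]-f[1])[::-1])-np.pi/2],np.linalg.norm(f[2]-f[1]),np.linalg.norm(f[0]-f[1]))
E
python3 fit.py | sed -n '/----/,$p'
```

```text
----
((96.43504333496094, 96.31181335449219), (97.24832916259766, 154.5100555419922), 63.234683990478516) [   24    40   146   112 11969]
((92.2741928100586, 97.58991241455078), (134.80189514160156, 142.20489501953125), 101.85552215576172) [   22    29   142   137 15250]
[ 0.5251 -0.4438  0.1177 -0.5261  0.0165] 3.08
[ 0.5251 -0.4438  0.1177 -0.594   0.0166] 2.747
[ 0.5251 -0.4439  0.1177 -0.6465  0.0167] 3.224
-1.2 60.46 [ 0.5252 -0.4439  0.1177  0.0172]
-1.1 43.01 [ 0.5252 -0.4439  0.1177  0.0171]
-1.0 28.77 [ 0.5252 -0.4439  0.1177  0.017 ]
-0.9 17.62 [ 0.5251 -0.4439  0.1177  0.0169]
-0.8 9.81 [ 0.5252 -0.4439  0.1177  0.0168]
-0.7 5.09 [ 0.5251 -0.4439  0.1177  0.0167]
-0.6 3.33 [ 0.5251 -0.4439  0.1178  0.0166]
-0.5 4.3 [ 0.5252 -0.4439  0.1178  0.0165]
-0.4 7.58 [ 0.5251 -0.4439  0.1178  0.0164]
-0.3 13.09 [ 0.5252 -0.4439  0.1177  0.0163]
-0.2 20.2 [ 0.5252 -0.4439  0.1177  0.0162]
-0.1 28.67 [ 0.5251 -0.4439  0.1178  0.0162]
foot [[ 0.5287 -0.3926]
 [ 0.4748 -0.4594]
 [ 0.5499 -0.5175]] [np.float64(-0.6589729317700439), np.float64(-0.6793516513964327)] 0.09492328572655638 0.08585164878698534
```

```bash
cat >> h.py <<'E'
from scipy.spatial.transform import Rotation as Ro
def down(az): # tool z down, tool y along azimuth az
    y=np.array([np.cos(az),np.sin(az),0]);z=np.array([0,0,-1.]);return Ro.from_matrix(np.c_[np.cross(y,z),y,z])
def step(p,R):
    s=r.sense();R0=Ro.from_quat(s["tool_rot"])
    print("t",round(s["t"],2),"pos",s["eef_pos"].round(4),"F",np.round(s["ft_force"],1),"gap",round(s["finger_gap"],3),"grip",round(s["grip_force"],1),"q",np.round(s["joints"],2))
    print("shift",(R0.inv().apply(np.array(p)-s["eef_pos"])/.6).round(4),"turn",((R0.inv()*R).as_rotvec()/(np.pi/2)).round(4))
E
python3 - <<'E'
from h import *
print("motor",tri((410,222),(425,228)),tri((385,262),(385,222)))
step([.42,.33,.25],down(.65))
E
```

```text
motor (array([ 0.598, -0.429,  0.245]), np.float64(104.3)) (array([ 0.616, -0.369,  0.108]), np.float64(1.2))
t 0.9 pos [0.1782 0.6251 0.2226] F [-0.8 -0.5  0.3] gap 0.996 grip 0.0 q [-1.39  0.33  0.04  1.47 -0.01  1.34 -0.06]
shift [-0.5224 -0.3624 -0.0457] turn [ 0.     -0.      0.4093]
```

>>> arm_command(steps=[-0.52,-0.36,-0.045,0,0,0.41,1,-0.52,-0.36,-0.045,0,0,0.41,1,-0.52,-0.36,-0.045,0,0,0.41,1,-0.52,-0.36,-0.045,0,0,0.41,1,-0.52,-0.36,-0.045,0,0,0.41,1])

```text
t: 1.32
eef_pos: [0.3111, 0.4628, 0.2376]
tool_rot: [0.439, 0.899, 0.0, -0.0]
ft_force: [0.2, 0.3, 0.9]
finger_gap: 0.705
grip_force: 0.0
```

```bash
python3 -c "
from h import *
step([.42,.33,.25],down(.65))"
```

```text
t 1.32 pos [0.3111 0.4628 0.2376] F [0.2 0.3 0.9] gap 0.705 grip 0.0 q [-1.25  0.13  0.21  1.68 -0.03  1.33 -0.37]
shift [-0.2861  0.0072 -0.0207] turn [ 0.0002 -0.0003  0.0076]
```

```bash
python3 -c "
from h import *
step([.467,.17,.20],down(.2))
step([.467,.019,.12],down(0))"
```

```text
t 1.32 pos [0.3111 0.4628 0.2376] F [0.2 0.3 0.9] gap 0.705 grip 0.0 q [-1.25  0.13  0.21  1.68 -0.03  1.33 -0.37]
shift [-0.5447 -0.095   0.0625] turn [ 1.000e-04 -3.000e-04  2.941e-01]
t 1.32 pos [0.3111 0.4628 0.2376] F [0.2 0.3 0.9] gap 0.705 grip 0.0 q [-1.25  0.13  0.21  1.68 -0.03  1.33 -0.37]
shift [-0.7432 -0.2497  0.1957] turn [ 1.000e-04 -3.000e-04  4.214e-01]
```

>>> arm_command(steps=[-0.545,-0.095,0.04,0,0,0.29,1,-0.545,-0.095,0.04,0,0,0.29,1,-0.545,-0.095,0.04,0,0,0.29,1,-0.545,-0.095,0.04,0,0,0.29,1,-0.545,-0.095,0.04,0,0,0.29,1])

```text
t: 1.73
eef_pos: [0.4095, 0.2798, 0.2225]
tool_rot: [0.63, 0.776, 0.0, -0.0]
ft_force: [1.0, 0.7, 0.4]
finger_gap: 0.325
grip_force: 0.0
```

```bash
python3 -c "
from h import *
step([.467,.019,.15],down(0))"
```

```text
t 1.73 pos [0.4095 0.2798 0.2225] F [1.  0.7 0.4] gap 0.325 grip 0.0 q [-1.07  0.01  0.38  1.85 -0.    1.29 -0.48]
shift [-0.4451  0.0044  0.1205] turn [ 0.0003 -0.0005  0.1318]
```

>>> arm_command(steps=[-0.445,0.0045,0.03,0,0,0.13,1,-0.445,0.0045,0.03,0,0,0.13,1,-0.445,0.0045,0.03,0,0,0.13,1,-0.445,0.0045,0.03,0,0,0.13,1,-0.445,0.0045,0.03,0,0,0.13,1])

```text
t: 2.15
eef_pos: [0.4549, 0.0769, 0.2085]
tool_rot: [0.704, 0.71, 0.001, -0.0]
ft_force: [0.3, 0.4, 0.2]
finger_gap: 0.019
grip_force: 0.0
```

```bash
python3 -c "
from h import *
step([.467,.019,.08],down(0))"
```

```text
t 2.15 pos [0.4549 0.0769 0.2085] F [0.3 0.4 0.2] gap 0.019 grip 0.0 q [-0.88 -0.09  0.59  1.95  0.05  1.27 -0.3 ]
shift [-0.0968  0.0193  0.2141] turn [ 0.0004 -0.0006  0.0052]
```

>>> arm_command(steps=[-0.097,0.019,0.04,0,0,0.005,1,-0.097,0.019,0.11,0,0,0.005,1,-0.097,0.019,0.17,0,0,0.005,1,-0.097,0.019,0.214,0,0,0.005,1,-0.097,0.019,0.214,0,0,0.005,1])

```text
t: 2.57
eef_pos: [0.4627, 0.0194, 0.075]
tool_rot: [0.707, 0.707, -0.004, -0.002]
ft_force: [-1.7, 0.5, 0.3]
finger_gap: 0.006
grip_force: 0.0
```

```bash
python3 -c "
from h import *
step([.467,.019,.021],down(0))
cv2.imwrite('pics/s1.png',r.read_camera('scene')[130:300,180:400].repeat(3,0).repeat(3,1))"
```

```text
t 2.57 pos [0.4627 0.0194 0.075 ] F [-1.7  0.5  0.3] gap 0.006 grip 0.0 q [-0.8   0.1   0.7   2.1  -0.08  0.97 -0.06]
shift [-0.0004  0.0079  0.0899] turn [-0.005   0.002  -0.0006]
```

View pics/s1.png

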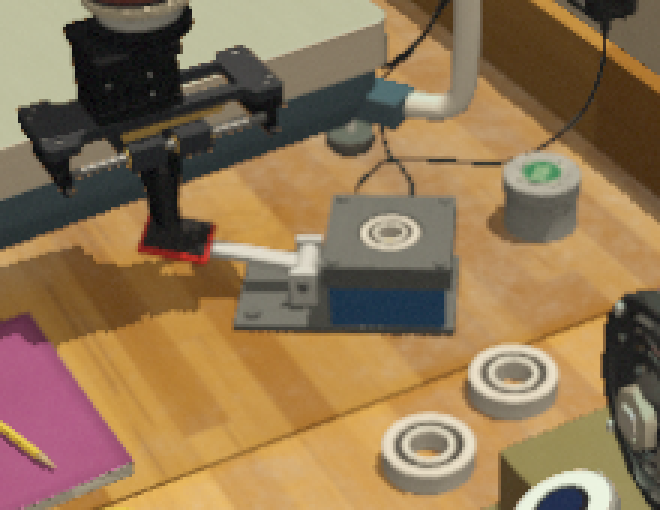

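The closed fingers stand just above the middle of the black pad (crop about 178,238). Now I'll press.

>>> arm_command(steps=[0,0.008,0.03,-0.005,0,0,1,0,0.008,0.05,-0.005,0,0,1,0,0.008,0.07,-0.005,0,0,1,0,0.008,0.085,-0.005,0,0,1,0,0.008,0.09,-0.005,0,0,1])

```text
t: 3.03
eef_pos: [0.473, 0.0224, 0.0279]
tool_rot: [0.706, 0.708, 0.004, 0.003]
ft_force: [-3.2, 2.3, 8.9]
finger_gap: 0.005
grip_force: 4.7
```

```bash
python3 -c "
from h import *
step([.467,.019,.018],down(0))
cv2.imwrite('pics/s2.png',r.read_camera('scene')[150:300,180:400].repeat(3,0).repeat(3,1))"
```

```text
t 3.03 pos [0.473  0.0224 0.0279] F [-3.2  2.3  8.9] gap 0.005 grip 4.7 q [-0.76  0.2   0.68  2.13 -0.17  0.85  0.02]
shift [-0.0057 -0.0102  0.0163] turn [ 0.0062 -0.0012  0.0013]
```

>>> arm_command(steps=[0,-0.005,0.004,0,0,0,1,0,-0.005,0.004,0,0,0,1,0,-0.005,0.006,0,0,0,1,0,-0.005,0.006,0,0,0,1])

```text
t: 3.42
eef_pos: [0.4721, 0.0224, 0.0259]
tool_rot: [0.706, 0.708, 0.006, 0.004]
ft_force: [0.8, 0.3, 8.5]
finger_gap: 0.008
grip_force: 3.9
```

>>> arm_command(steps=[0,0,0.006,0,0,0,1,0,0,0.012,0,0,0,1,0,0,0.012,0,0,0,1,0,0,0.012,0,0,0,1])

```text
t: 3.75
eef_pos: [0.4727, 0.0223, 0.0197]
tool_rot: [0.707, 0.708, 0.006, 0.004]
ft_force: [-4.3, 0.3, 23.3]
finger_gap: 0.006
grip_force: 12.4
```

>>> arm_command(steps=[0,0,0.001,0,0,0,1,0,0,0.001,0,0,0,1])

```text
t: 3.92
eef_pos: [0.4728, 0.0223, 0.0195]
tool_rot: [0.707, 0.708, 0.006, 0.004]
ft_force: [-7.5, 0.5, 32.8]
finger_gap: 0.009
grip_force: 16.6
```

```bash
python3 -c "
from h import *
step([.467,.019,.12],down(0))
cv2.imwrite('pics/s2.png',r.read_camera('scene')[150:300,180:400].repeat(3,0).repeat(3,1))"
```

```text
t 3.92 pos [0.4728 0.0223 0.0195] F [-7.5  0.5 32.8] gap 0.009 grip 16.6 q [-0.76  0.22  0.68  2.14 -0.19  0.83  0.04]
shift [-0.005  -0.0073 -0.1676] turn [ 0.0089 -0.0022  0.0009]
```

View pics/s2.png

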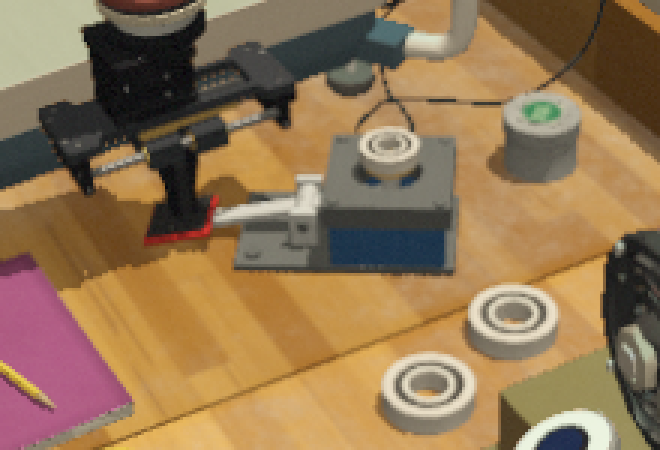

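The pedal is at its stop and the bearing stands lifted at crop (389,150). I'll release and open the gripper.

>>> arm_command(steps=[0,0,-0.05,0,0,0,1,0,0,-0.1,0,0,0,1,0,0,-0.16,0,0,0,0.5,0,0,-0.2,0,0,0,0,0,0,-0.23,0,0,0,0])

```text
t: 4.38
eef_pos: [0.4696, 0.0212, 0.1581]
tool_rot: [0.707, 0.707, 0.006, 0.004]
ft_force: [0.5, 0.9, -0.5]
finger_gap: 0.146
grip_force: 0.0
```

```bash
python3 - <<'E'
from h import *
b=r.read_camera('top');cv2.imwrite('pics/t3.png',b[160:340,130:330].repeat(3,0).repeat(3,1))
print([ (round(d["confidence"],2),d["location"].round(4) if hasattr(d["location"],"round") else d["location"]) for d in r.recognise("top","bearing")])
step([.611,-.0755,.16],down(-.12))
E
```

```text
[(0.93, [0.6145, -0.0723, 0.088]), (0.75, [0.6382, -0.2215, 0.0222]), (0.72, [0.5403, -0.2563, 0.0205])]
t 4.48 pos [0.4706 0.0216 0.1583] F [-0.3  0.7  0.5] gap 0.238 grip 0.0 q [-0.84 -0.03  0.7   2.01  0.02  1.14 -0.15]
shift [-0.162   0.2339  0.0003] turn [ 0.01   -0.003   0.0768]
```

View pics/t3.png

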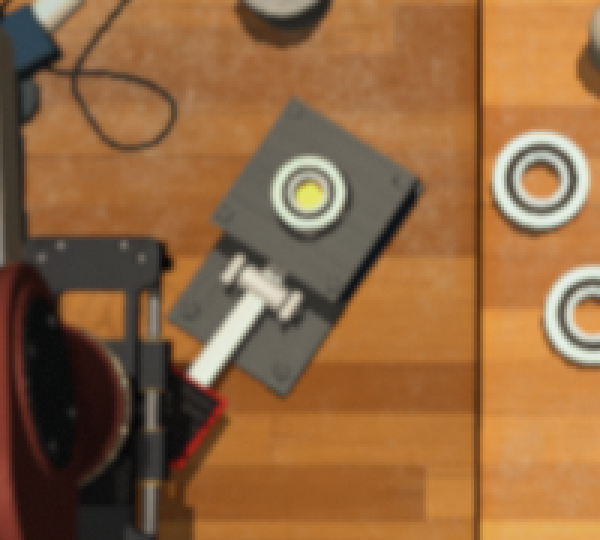

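```bash
python3 - <<'E'
from h import *
print(ray_z("top",np.array([309,194])/3+[130-.33,160-.33],.091))
step([.612,-.0745,.15],down(.95))
E
```

```text
[ 0.61147005 -0.07405813]
t 4.48 pos [0.4706 0.0216 0.1583] F [-0.3  0.7  0.5] gap 0.238 grip 0.0 q [-0.84 -0.03  0.7   2.01  0.02  1.14 -0.15]
shift [-0.1604  0.2353  0.017 ] turn [ 0.0105  0.0027 -0.6044]
```

>>> arm_command(steps=[-0.16,0.235,0.01,0.01,0,-0.6,0,-0.16,0.235,0.01,0.01,0,-0.6,0,-0.16,0.235,0.01,0.01,0,-0.6,0,-0.16,0.235,0.01,0.01,0,-0.6,0,-0.16,0.235,0.01,0.01,0,-0.6,0])

```text
t: 4.9
eef_pos: [0.6086, -0.0731, 0.149]
tool_rot: [0.504, 0.864, -0.0, 0.0]
ft_force: [0.1, 0.7, 1.2]
finger_gap: 0.615
grip_force: 0.0
```

```bash
python3 -c "
from h import *
step([.6115,-.0742,.12],down(.95))"
```

```text
t 4.9 pos [ 0.6086 -0.0731  0.149 ] F [0.1 0.7 1.2] gap 0.615 grip 0.0 q [-0.54  0.37  0.74  1.68 -0.27  1.19  0.78]
shift [-0.004   0.0033  0.0484] turn [-0.0005  0.0004 -0.2773]
```

>>> arm_command(steps=[-0.004,0.003,0,0,0,-0.277,0,-0.004,0.003,0,0,0,-0.277,0,-0.004,0.003,0,0,0,-0.277,0,-0.004,0.003,0,0,0,-0.277,0,-0.004,0.003,0.04,0,0,-0.277,0])

```text
t: 5.32
eef_pos: [0.6128, -0.0753, 0.129]
tool_rot: [0.307, 0.952, 0.0, 0.003]
ft_force: [1.1, 0.0, 0.4]
finger_gap: 0.965
grip_force: 0.0
```

```bash
python3 -c "
from h import *
step([.6115,-.0742,.071],down(.95))"
```

```text
t 5.32 pos [ 0.6128 -0.0753  0.129 ] F [1.1 0.  0.4] gap 0.965 grip 0.0 q [-0.47  0.38  0.65  1.7  -0.24  1.15  1.19]
shift [0.0035 0.     0.0966] turn [ 0.0015  0.004  -0.0025]
```

>>> arm_command(steps=[0.002,0,0.03,0,0,0,0,0.002,0,0.06,0,0,0,0,0.002,0,0.08,0,0,0,0,0.002,0,0.085,0,0,0,0,0.002,0,0.085,0,0,0,0])

```text
t: 5.73
eef_pos: [0.6084, -0.0742, 0.0729]
tool_rot: [0.309, 0.951, -0.001, -0.001]
ft_force: [0.1, 0.1, 0.5]
finger_gap: 0.999
grip_force: 0.0
```

```bash
python3 -c "
from h import *
step([.6115,-.0742,.071],down(.95))"
```

```text
t 5.73 pos [ 0.6084 -0.0742  0.0729] F [0.1 0.1 0.5] gap 0.999 grip 0.0 q [-0.45  0.43  0.63  1.75 -0.28  1.05  1.22]
shift [-0.0042  0.0031  0.0031] turn [-0.0019 -0.0002 -0.0052]
```

Good. Now I'll adjust slightly and close with 20 N.

>>> arm_command(steps=[-0.003,0.002,0.002,0,0,0,0.2,-0.003,0.002,0.002,0,0,0,0.4,-0.003,0.002,0.002,0,0,0,0.6,-0.003,0.002,0.002,0,0,0,0.8,-0.003,0.002,0.002,0,0,0,1], squeeze=20)

```text
t: 6.15
eef_pos: [0.6109, -0.0747, 0.0721]
tool_rot: [0.31, 0.951, -0.001, 0.0]
ft_force: [0.4, -0.3, -0.8]
finger_gap: 0.709
grip_force: 0.0
```

>>> arm_command(steps=[0,0,0,0,0,0,1,0,0,0,0,0,0,1,0,0,0,0,0,0,1,0,0,0,0,0,0,1])

```text
t: 6.48
eef_pos: [0.6108, -0.0745, 0.0718]
tool_rot: [0.309, 0.951, -0.001, -0.0]
ft_force: [0.3, 1.1, 2.1]
finger_gap: 0.53
grip_force: 20.0
```

```bash
python3 -c "
from h import *
step([.6115,-.0742,.2],down(.95))"
```

```text
t 6.48 pos [ 0.6108 -0.0745  0.0718] F [0.3 1.1 2.1] gap 0.53 grip 20.0 q [-0.45  0.44  0.62  1.75 -0.29  1.05  1.22]
shift [-0.0007  0.0006 -0.2137] turn [-0.0013  0.0003 -0.0054]
```

>>> arm_command(steps=[0,0,-0.06,0,0,0,1,0,0,-0.12,0,0,0,1,0,0,-0.18,0,0,0,1,0,0,-0.24,0,0,0,1,0,0,-0.3,0,0,0,1])

```text
t: 6.9
eef_pos: [0.6103, -0.0745, 0.2532]
tool_rot: [0.31, 0.951, -0.001, -0.0]
ft_force: [0.4, 0.4, -1.5]
finger_gap: 0.53
grip_force: 20.0
```

```bash
cat >> h.py <<'E'
yaw=-.62;n=np.array([-np.cos(yaw)*np.sin(.4),-np.sin(yaw)*np.sin(.4),np.cos(.4)])
F=np.array([.5251,-.4440,.1185])+.08*n
yy=np.array([-np.sin(yaw),np.cos(yaw),0]);RF=Ro.from_matrix(np.c_[np.cross(yy,-n),yy,-n])
E
python3 -c "
from h import *
print(F,n);step(F+.10*n,RF)"
```

```text
[ 0.49974486 -0.42589874  0.19218488] [-0.3169392   0.22626575  0.92106099]
t 6.9 pos [ 0.6103 -0.0745  0.2532] F [ 0.4  0.4 -1.5] gap 0.53 grip 20.0 q [-0.5   0.29  0.68  1.54 -0.18  1.39  1.14]
shift [-0.1312 -0.5826 -0.0502] turn [-0.003  -0.2547 -0.0058]
```

>>> arm_command(steps=[-0.13,-0.58,-0.05,0,-0.255,0,1,-0.13,-0.58,-0.05,0,-0.255,0,1,-0.13,-0.58,-0.05,0,-0.255,0,1,-0.13,-0.58,-0.05,0,-0.255,0,1,-0.13,-0.58,-0.05,0,-0.255,0,1])

```text
t: 7.32
eef_pos: [0.5276, -0.2603, 0.2677]
tool_rot: [0.302, 0.932, -0.062, 0.189]
ft_force: [0.7, -1.6, -1.0]
finger_gap: 0.53
grip_force: 20.0
```

```bash
python3 -c "
from h import *
step(F+.10*n,RF)"
```

```text
t 7.32 pos [ 0.5276 -0.2603  0.2677] F [ 0.7 -1.6 -1. ] gap 0.53 grip 20.0 q [-0.56 -0.2   0.77  1.94  0.35  0.99  1.04]
shift [-0.0651 -0.2513 -0.0021] turn [-0.0021  0.0006 -0.0032]
```

>>> arm_command(steps=[-0.065,-0.25,0,0,0,0,1,-0.065,-0.25,0,0,0,0,1,-0.065,-0.25,0,0,0,0,1,-0.065,-0.25,0,0,0,0,1,-0.065,-0.25,0,0,0,0,1])

```text
t: 7.73
eef_pos: [0.4659, -0.4108, 0.2856]
tool_rot: [0.308, 0.93, -0.064, 0.189]
ft_force: [-1.4, -0.7, -0.5]
finger_gap: 0.533
grip_force: 20.0
```

```bash
python3 -c "
from h import *
step(F-.0122*n,RF)"
```

```text
t 7.73 pos [ 0.4659 -0.4108  0.2856] F [-1.4 -0.7 -0.5] gap 0.533 grip 20.0 q [-0.52 -0.2   1.07  1.86  0.25  0.99  1.41]
shift [0.0055 0.0139 0.1872] turn [-0.0058  0.0013 -0.011 ]
```

>>> arm_command(steps=[0,0,0.04,0,0,0,1,0,0,0.08,0,0,0,1,0,0,0.12,0,0,0,1,0,0,0.12,0,0,0,1,0,0,0.12,0,0,0,1])

```text
t: 8.15
eef_pos: [0.4927, -0.4192, 0.2163]
tool_rot: [0.303, 0.932, -0.064, 0.187]
ft_force: [-0.5, 0.5, -1.6]
finger_gap: 0.533
grip_force: 20.0
```

```bash
python3 -c "
from h import *
step(F-.0122*n,RF)
a=r.read_camera('scene')[220:380,290:450];b=r.read_camera('top')[180:340,340:500]
cv2.imwrite('pics/f1.png',np.hstack([cv2.resize(x,(400,400)) for x in(a,b)]))"
```

```text
t 8.15 pos [ 0.4927 -0.4192  0.2163] F [-0.5  0.5 -1.6] gap 0.533 grip 20.0 q [-0.59  0.09  1.31  1.9  -0.14  0.82  1.72]
shift [ 0.0007 -0.0016  0.0637] turn [-0.0062 -0.0018 -0.004 ]
```

View pics/f1.png

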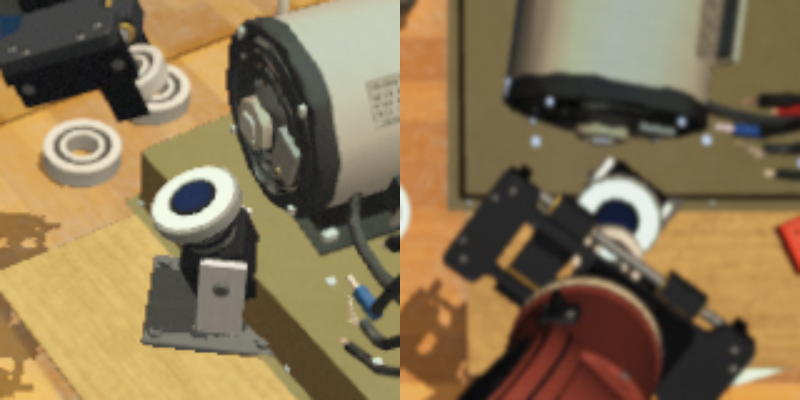

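```bash
python3 -c "
from h import *
s=r.sense();p=s['eef_pos'];z=Ro.from_quat(s['tool_rot']).as_matrix()[:,2];print(p,z)
for q in(p,p-.0122*z,p-.1*z,F): print(proj('scene',q),proj('top',q))
im=r.read_camera('scene');cv2.imwrite('pics/f2.png',im[100:400,220:520].repeat(2,0).repeat(2,1));b=r.read_camera('top');cv2.imwrite('pics/f3.png',b)"
```

```text
[ 0.49265368 -0.42019277  0.21838251] [ 0.31237678 -0.23222446 -0.92113655]
[[344.42706083 253.81777689]] [[423.08933137 282.18614612]]
[[341.63059672 248.4279422 ]] [[422.60765193 284.08512417]]
[[320.27539158 207.30414216]] [[418.80720374 299.0775025 ]]
[[349.61300922 266.15017154]] [[423.68270562 278.92976777]]
```

View pics/f2.png

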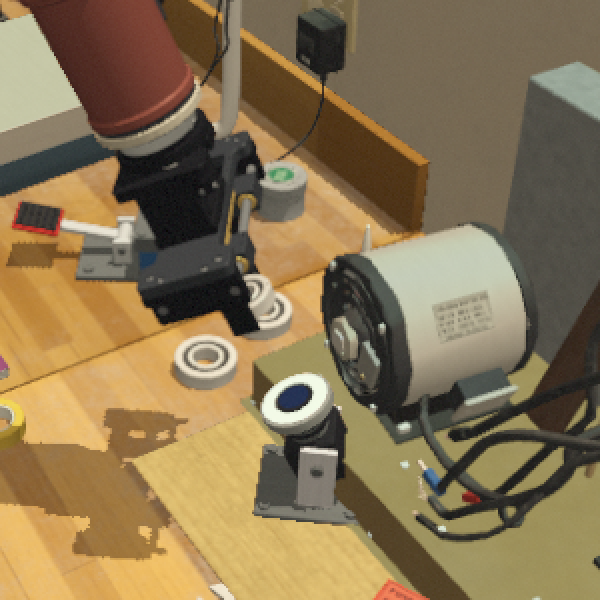

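The held bearing shows at crop (255,293), tilted like the lens, and the nest is empty. Joint 3 is nearing its range, so I'll go down in small steps.

>>> arm_command(steps=[0,0,0.01,0,0,0,1,0,0,0.02,0,0,0,1,0,0,0.02,0,0,0,1])

```text
t: 8.6
eef_pos: [0.4972, -0.4223, 0.2075]
tool_rot: [0.303, 0.932, -0.062, 0.189]
ft_force: [-0.8, 0.5, -1.0]
finger_gap: 0.531
grip_force: 20.0
```

```bash
python3 -c "
from h import *
step(F-.0122*n,RF)"
```

```text
t 8.6 pos [ 0.4972 -0.4223  0.2075] F [-0.8  0.5 -1. ] gap 0.531 grip 20.0 q [-0.53  0.13  1.27  1.91 -0.22  0.8   1.78]
shift [ 0.0036 -0.0023  0.0466] turn [-0.0026  0.0006 -0.005 ]
```

>>> arm_command(steps=[0.001,-0.001,0.012,0,0,0,1,0.002,-0.002,0.024,0,0,0,1,0.003,-0.002,0.034,0,0,0,1,0.003,-0.002,0.042,0,0,0,1,0.003,-0.002,0.042,0,0,0,1])

```text
t: 9.02
eef_pos: [0.5029, -0.4283, 0.1832]
tool_rot: [0.303, 0.932, -0.063, 0.189]
ft_force: [0.4, 0.3, -1.0]
finger_gap: 0.53
grip_force: 20.0
```

>>> arm_command(steps=[0,0,0,0,0,0,1,0,0,0,0,0,0,1,0,0,0,0,0,0,1])

```text
t: 9.27
eef_pos: [0.5031, -0.4286, 0.184]
tool_rot: [0.303, 0.932, -0.063, 0.189]
ft_force: [0.1, -0.0, -1.2]
finger_gap: 0.529
grip_force: 20.0
```

```bash
python3 -c "
from h import *
step(F-.0122*n,RF)
im=r.read_camera('scene');cv2.imwrite('pics/g.png',cv2.resize(im[220:340,290:410],(600,600),interpolation=cv2.INTER_CUBIC))
print(proj('scene',F),r.recognise('scene','bearing'))
k=np.linspace(0,6.28,9)"
```

```text
t 9.27 pos [ 0.5031 -0.4286  0.184 ] F [ 0.1 -0.  -1.2] gap 0.529 grip 20.0 q [-0.43  0.21  1.2   1.92 -0.33  0.77  1.87]
shift [0.0013 0.0005 0.0051] turn [-0.0036  0.0009 -0.005 ]
[[349.61300922 266.15017154]] [{'location': [0.5284, -0.2765, 0.0181], 'confidence': 0.75}, {'location': [0.5078, -0.4392, 0.2062], 'confidence': 0.64}]
```

View pics/g.png

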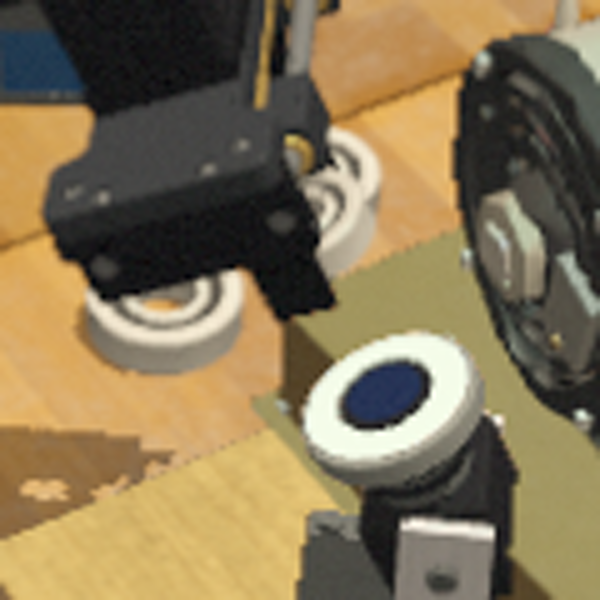

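```bash
python3 -c "
from h import *
s=r.sense();M=Ro.from_quat(s['tool_rot']).as_matrix();z=M[:,2]
t=np.linspace(0,2*np.pi,90)
for d in (.0122,.019,.0122+.02):
    c=s['eef_pos']-d*z
    P=np.vstack([c+h*z+.0235*(np.cos(t)[:,None]*M[:,0]+np.sin(t)[:,None]*M[:,1]) for h in(-.007,.007)])
    q=(proj('scene',P)-[290,220])*5;print(d,c.round(4),'rightmost',q[q[:,0].argmax()].round(),'lowest',q[q[:,1].argmax()].round(),'centre',((proj('scene',c)-[290,220])*5).round())
print('focus',((proj('scene',F)-[290,220])*5).round())"
```

```text
0.0122 [ 0.4993 -0.4257  0.1952] rightmost [369. 220.] lowest [277. 288.] centre [[297. 224.]]
0.019 [ 0.4971 -0.4241  0.2014] rightmost [362. 206.] lowest [269. 274.] centre [[289. 210.]]
0.0322 [ 0.493  -0.421   0.2136] rightmost [347. 177.] lowest [254. 245.] centre [[274. 181.]]
focus [[298. 231.]]
```

>>> arm_command(steps=[0,0,0.003,0,0,0,1,0,0,0.003,0,0,0,1,0,0,0.003,0,0,0,1,0,0,0.003,0,0,0,1,0,0,0.003,0,0,0,1])

```text
t: 9.78
eef_pos: [0.5035, -0.4289, 0.1819]
tool_rot: [0.303, 0.932, -0.063, 0.189]
ft_force: [0.6, -1.0, -1.7]
finger_gap: 0.529
grip_force: 20.0
```

```bash
python3 -c "
from h import *
step(F-.0122*n,RF);print(np.abs(r.sense()['joint_vel']).max())
print(r.close_job())"
```

```text
t 9.78 pos [ 0.5035 -0.4289  0.1819] F [ 0.6 -1.  -1.7] gap 0.529 grip 20.0 q [-0.42  0.21  1.2   1.92 -0.34  0.77  1.87]
shift [0.0008 0.0005 0.0014] turn [-0.0038  0.0005 -0.0049]
0.0019541808364153413
the job is handed in; nothing more can be done
None
```

I pressed the pedal to its stop and released it, and the gripper now holds the bearing still, square to the lens and, by my measurements, within a few mm of the 80 mm focus point; the job is handed in, and no verdict came back.

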